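Shut a fish feeder's feed gate: cam to its low point, then gate home

TASK

Shut the feed gate on the green spinner housing, only pushing things with the fingertips: nothing is to be gripped or lifted. While the gate is still drawn back, push the red lever round until the low point of the eccentric cam squarely faces the gate's brass roller; then push the gate by its upright tab fully forward until the roller is home against the cam and the feed port is covered. Push gently, and leave the loose parts lying where they are.

Things in the scene. Friction and masses are not known exactly. Their poses are not given: they have to be found in the camera images.
- turntable: Rusty cast turntable, diameter 280 mm, brake on (fixed), carrying the green feeder spinner housing with its round deck (diameter 230, top face at z = 126 mm). Origin on the turntable's axis at the cart's surface, z up; x is the gate's forward direction, from push tab through port to cam. A brake lever sticks out low (under z = 40 mm) to 167 mm from the axis, near y = +158.
- feed_port (a point): Centre of the feed port, a dark hole of diameter 40 mm in the deck, in the deck's top face; fixed, axes as turntable. Two aluminium guide rails for the gate run along x from 81 mm behind to 24 mm ahead of this point, at 22 to 39 mm to either side, 10 mm high above the deck (screw heads 13).
- cam_axis (a point): Point on the cam's upright turning axis, 75 mm ahead (+x) of the port's centre, at mid height of the lever (160 mm above the cart). Fixed to the housing; axes as turntable. A white line on the deck's edge straight ahead (+x) of it marks where the lever points with the cam at its low point.
- cam (a joint): Cam angle in rad, anticlockwise from above positive. 0: lever points back (-x of turntable), high point faces the roller. +3.14 or -3.14: low point faces the roller, lever points straight forward (+x). Starts between -2 and 2. It may be turned either way, without stops or spring; friction 0.3 N m (6 N at 50 mm from the axis) keeps it where it is left.
- lever_end (a point): Centre of the rounded end of the red lever fixed on the cam, 69 mm from the cam axis. The lever is a level bar 11 mm thick (end 18 mm round), 152 to 168 mm above the cart, running from a hub of radius 11 mm at the axis out to 78 mm. The point's x axis points outwards along the lever, z up; it turns with the cam. The nearest thing under the lever is the cam's top, 10 mm lower.
- cam_low_point (a point): Point on the cam's rim at its low point, which turns with the cam. The cam is a steel disc of diameter 60 mm, 130 to 142 mm above the cart, its centre 14 mm off the turning axis: rim 16 mm from the axis here (white paint dot), 44 mm on the opposite side (high point), under the lever.
- gate (a joint): Gate travel in m, growing forward (+x of turntable). The gate is a steel blade 60 x 48 mm between the rails with a brass roller (diameter 14) on its nose. Starts at 0 to 0.008 (port open). The roller meets the cam at 0.045 with the cam's low point facing it (fully home, port covered), but already at 0.017 at the high point. Friction 4 N, no spring: it stays where it is left.
- push_tab (a point): Centre of the upright push tab at the gate's rear, a steel plate 5 mm thick along x, 44 mm wide along y, from 129 to 165 mm above the cart (point at 152); moves with the gate. Its x axis is the forward direction. Free space behind it (-x). The tab stands 112 to 157 mm behind the cam axis.
- thrust_washer: Loose bronze thrust washer, diameter 40, 5 mm thick, lying on the deck to one side of the gate; origin at the centre of its underside.
- clip_a: Loose black plastic hopper clip, about 55 x 22 x 14 mm, lying on the deck to the other side of the gate; origin at the centre of its underside.
- clip_b: The second black hopper clip, same size, on the mat; origin at the centre of its underside.
- timer_dial: Loose chrome timer dial, diameter 64, 26 mm high, on the mat; origin at the centre of its underside.
- bracket: Loose aluminium angle bracket 60 x 40 mm, 50 mm high, on the mat; origin at the centre of its underside.
- screwdriver: Screwdriver about 200 mm long lying on the mat along its x axis; origin under its middle.
- grease_jar: Grease jar with red cap, diameter 60, 60 mm high, on the mat; origin at the centre of its underside.

How it is judged (in metres and radians):
On the way, in this order (a step that is already met when the one before it is completed fails the run):
1. with the gate still drawn back, the cam is turned to its low point (lever within about 14 degrees of straight ahead) (x of lever_end in the frame of cam_axis above 0 m and y of lever_end in the frame of cam_axis between -0.0175 and 0.0175 m and value of joint gate below 0.012 m), for 0.2 s.
2. then the gate is pushed fully forward against the cam (x of lever_end in the frame of cam_axis above 0 m and y of lever_end in the frame of cam_axis between -0.0175 and 0.0175 m and value of joint gate above 0.042 m), for 0.2 s.
At the end, for the whole second after the job is handed in: The cam stands at its low point towards the roller (lever end within 17.5 mm sideways, about 14 degrees, of straight ahead) and the gate is home, at least 42 mm forward (the roller meets the cam at 45 mm); both are still and all loose parts lie where they were (all of step 2 and value of joint gate below 0.047 m and velocity of joint cam between -0.05 and 0.05 rad/s and velocity of joint gate between -0.005 and 0.005 m/s); the robot touches nothing.
It fails at once if the gate is pushed forward while the cam is off its low point (value of joint gate above 0.013 m and not (x of lever_end in the frame of cam_axis above 0 m and y of lever_end in the frame of cam_axis between -0.0175 and 0.0175 m)).
It fails at once if the lever is gripped or pushed roughly (over 35 N on the cam and lever) (contact force between the fingers and cam above 35 N).
It fails at once if the gate is gripped or rammed (over 35 N on the gate) (contact force between the fingers and gate above 35 N).
It fails at once if a loose part (bronze thrust washer, hopper clip on the deck, hopper clip on the mat, chrome timer dial, aluminium bracket, screwdriver, grease jar) is shifted by more than 15 mm or lifted (distance of any of thrust_washer, clip_a, clip_b, timer_dial, bracket, screwdriver, grease_jar from where it was at the start of the episode above 0.015 m).
It also fails if it takes over 48 s, if anything falls off the work surface, if the arm or the gripper's body presses on something with over 40 N, if the wrist force passes 120 N, or if a joint passes its speed limit or range.

ROBOT

A 6-joint arm with a two-finger parallel gripper is mounted at the origin on the work surface. World frame = base frame: x ahead of the robot, y to its left, z up, the work surface at z = 0. Lengths are in mm, angles in rad, forces in N, time in s.
With the tool pointing down it reaches from about 325 to 775 mm from the base axis. Payload 5.5 kg.
Tool frame: the origin (TCP) lies midway between the tips of the shut fingers; the grasp point (between the pads) lies tcp_to_grasp behind it (tcp_to_grasp is the distance from the TCP to the grasp point, in mm); z points along the fingers, x is the direction in which the jaws open and shut, and the axes are right-handed (so a half turn about z gives the same grasp; the last joint's range is limited). The gripper opens to 85 mm and grips with 20 to 120 N. Pads are 22 mm wide; open, the fingers measure 114 mm over their backs; the gripper's body (76 mm by 85 mm) begins 54 mm behind the grasp point. The pads swing forward as they close: fully open they stand 13 mm farther back than shut.
Start: joints at [-1.293, 0.091, 1.231, -0, 1.82, -0.057], TCP at [197.148, -566.7, 194.175] pointing down, gripper open.
Joint ranges: [-2.87, 2.87], [-0.86, 2.18], [0.17, 2.46], [-1.51, 4.65], [0.06, 2.69], [-2.65, 2.65]. Speed limits (rad/s): [2.57, 2.57, 3.01, 3.14, 3.14, 3.14].

INTERFACE

Orientations are given as a unit quaternion [w, x, y, z].
In Python, from rig import * gives the robot as it stands. The module is installed in compiled form; this text tells all that it offers.
- The arm moves only by the tool apply_moves, never from a script. Its argument "deltas" is one flat list of numbers, 6 for each row, row after row: the shift along the world's x, y, z in m, then the turn, a rotation vector about the world's x, y, z in degrees. A call has 1 to 12 rows; each row shifts and turns the pose as measured when the row begins; what a row does not reach is not made up. A row lasts 1/8 s, in which the tool goes at most 62.5 mm and 10.7 degrees, less where a joint would pass 70% of its speed; a pose out of reach is approached as far as the arm can. A call with a gripper value outside its range is refused whole. "gripper" is the opening, from -1 (shut) to 1 (fully open), set as the call begins (left out, the last holds). The fingers move at their own pace and stop on an object; "squeeze" is the grip in N (left out, the last holds). Time passes only in rows, so rows that do not move let the fingers close. It gives the time, the measured TCP pose, the force and the opening at its end, in the units of the state.
- get_state(): the state, without advancing time (a new reading comes with each control period).
- snapshot(name): name is "scene" or "top"; returns a dict with "img" (420x560x3 uint8, red, green, blue), "camera_matrix" (3x3 intrinsics, pixels), "distortion" ([k1, k2, p1, p2, k3] as OpenCV has them; the pictures are not rectified), "T" (4x4, takes a point from camera to world coordinates). Camera axes: x right, y down, z forward; pixel columns grow to the right and rows downward; lengths in mm; the calibration is good to about 2 mm. A picture is of the moment at which its call begins. There is no depth.
- close_job(): hands the job in, once; it reports no verdict.
The state is a dict: "time": time; "joint_pos": joint angles; "joint_vel": joint speeds; "joint_torque": joint torques, N m; "ee_pos": TCP position; "eef_rot": TCP orientation; "wrist_force": force on the tool from outside, world axes, zero at the start; "torque": the same for the moment, N m; "opening": finger opening in mm.
Only numpy, scipy, OpenCV 4.12 (cv2) and the standard library are available. Lean on these libraries where they do the work, as an engineer would, in place of code of your own. Each camera call takes 0.05 s, during which the arm holds its last target. There are 200 camera calls.

## Working session

There is one attempt and no reset: what is moved stays moved. The work goes in short steps, Python scripts to look and compute and a tool call to move; the robot and the scene stay as the last step left them, time stands still between calls to the robot, and variables do not carry over. Pictures are saved under pics/ and viewed, on a budget of 10 in all, crops included, one or two more only if the job needs it, and the job is handed in when it is done.

Besides the shell and the picture viewer there is one more tool, called by a JSON object that holds its "name" and its "arguments", one argument or row to a line. apply_moves: Moves the arm, as the interface text tells. Its arguments: {"type":"object","properties":{"deltas":{"type":"array"},"gripper":{"type":"number"},"squeeze":{"type":"number"}},"required":["deltas"]}

```bash
mkdir -p pics
cat > h.py <<'E'
from rig import *
import numpy as np, cv2
def px2w(s,uv,z):
    p=cv2.undistortPoints(np.array(uv,float).reshape(-1,1,2),np.array(s["camera_matrix"],float),np.array(s["distortion"],float)).reshape(-1,2)
    T=np.array(s["T"]); d=np.c_[p,np.ones(len(p))]@T[:3,:3].T; o=T[:3,3]
    return o+d*((z-o[2])/d[:,2])[:,None]
def w2px(s,P):
    T=np.linalg.inv(np.array(s["T"])); r=cv2.Rodrigues(T[:3,:3])[0]
    return cv2.projectPoints(np.array(P,float).reshape(-1,1,3),r,T[:3,3],np.array(s["camera_matrix"],float),np.array(s["distortion"],float))[0].reshape(-1,2)
def snap(n,f):
    s=snapshot(n); cv2.imwrite(f,s["img"][:,:,::-1]); return s
E
python3 - <<'E'
from h import *
import pickle
for n in("scene","top"):
    s=snap(n,f"pics/{n}0.png"); pickle.dump(s,open(n+".pkl","wb")); print(n,np.round(s["T"],2).tolist())
print(get_state())
E
```

```text
scene [[-0.62, 0.64, -0.46, 941.71], [0.79, 0.51, -0.35, 309.31], [0.01, -0.58, -0.82, 807.77], [0.0, 0.0, 0.0, 1.0]]
top [[-0.03, -0.99, 0.17, 336.15], [-1.0, 0.03, 0.0, 9.68], [-0.01, -0.17, -0.99, 1341.24], [0.0, 0.0, 0.0, 1.0]]
{'time': 0.1, 'joint_pos': array([-1.29272252e+00,  9.17993263e-02,  1.23180621e+00, -1.57431459e-05,
        1.81978546e+00, -5.66730808e-02]), 'joint_vel': array([-0.00193657, -0.00424605, -0.00267818,  0.00019787,  0.0013837 ,
        0.0011283 ]), 'joint_torque': array([ 3.46724126e-03, -4.60217535e+01, -4.19217789e+01,  2.26171090e-05,
        1.05744920e-02,  1.54281008e-05]), 'ee_pos': array([ 197.03670002, -566.37978521,  193.13155326]), 'eef_rot': array([-5.55718780e-04,  8.15023125e-01, -5.79427733e-01, -7.06925442e-04]), 'wrist_force': array([ 0.24132693, -0.70088685, -0.42416694]), 'torque': array([-0.05877394, -0.01363485,  0.04256084]), 'opening': 85.18232588440881}
```

View pics/scene0.png

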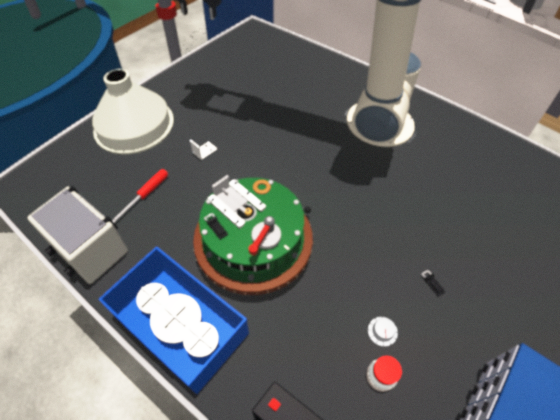

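View pics/top0.png

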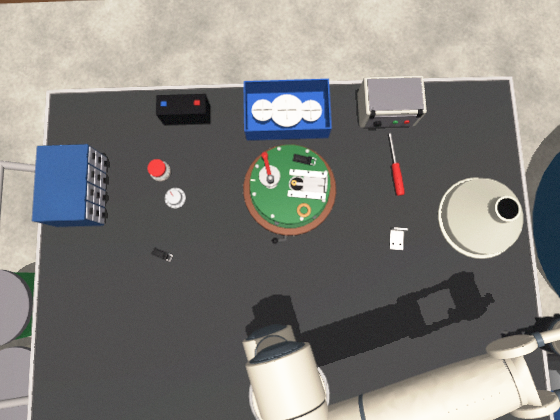

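The scene view shows the housing at about (253,225). In the top view it is at about (290,187), with the gate on the right pointing left (+y world) and the lever pointing up. I'll zoom in on both.

Run:
```python
import cv2,numpy as np
a=cv2.imread("pics/top0.png")[135:245,235:345]; b=cv2.imread("pics/scene0.png")[165:300,185:320]
cv2.imwrite("pics/z.png",np.hstack([cv2.resize(a,(400,400),interpolation=2),cv2.resize(b,(400,400),interpolation=2)]))
```

```text
(no output)
```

View pics/z.png

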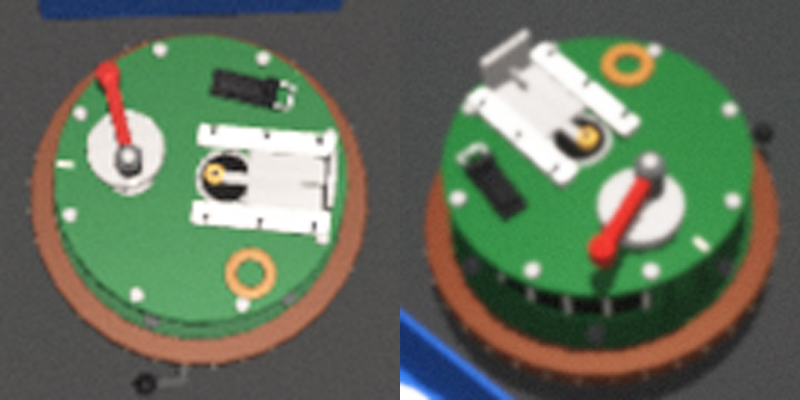

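Run:
```python
from h import *
import pickle
t=pickle.load(open("top.pkl","rb")); c=pickle.load(open("scene.pkl","rb"))
def tri(a,b):
    o=[];d=[]
    for s,p in((t,a),(c,b)):
        P=px2w(s,[p],0)[0]; Q=px2w(s,[p],300)[0]; o.append(P); d.append((Q-P)/np.linalg.norm(Q-P))
    A=np.array([d[0],-d[1]]).T; k=np.linalg.lstsq(A,o[1]-o[0],rcond=None)[0]
    p=o[0]+d[0]*k[0]; q=o[1]+d[1]*k[1]; return np.round((p+q)/2,1),round(float(np.linalg.norm(p-q)),1)
T=lambda x,y:(235+x*.275,135+y*.275); S=lambda x,y:(185+(x-400)*.3375,165+y*.3375)
for n,a,b,z in(("hubtop",T(128,158),S(650,165),175),("end",T(107,73),S(602,247),165),("mark",T(65,163),S(701,243),126),("roller",T(215,176),S(585,135),140),("tabtop",T(330,182),S(507,55),160),("washer",T(250,273),S(627,65),131),("clipA",T(252,90),S(492,185),135)):
    print(n,"tri",*tri(a,b),"plane",px2w(t,[a],z)[0].round(1),px2w(c,[b],z)[0].round(1))
for s in(t,c):
    h=cv2.cvtColor(s["img"],cv2.COLOR_RGB2HSV); m=cv2.inRange(h,(50,100,60),(80,255,255))
    cs=cv2.findContours(m,0,1)[0]; k=[x for x in cs if cv2.contourArea(x)>800 and 230<x[:,0,0].mean()+0<330 or (cv2.contourArea(x)>800 and s is c and 190<x[:,0,0].mean()<310 and x[:,0,1].mean()>150)]
    for x in k:
        w=px2w(s,cv2.convexHull(x)[:,0],126)[:,:2].astype(np.float32); print(cv2.contourArea(x),cv2.minEnclosingCircle(w))
```

```text
hubtop tri [604.1  34.7 167.4] 0.4 plane [602.5  34.4 175. ] [608.1  38.1 175. ]
end tri [672.2  49.1 163. ] 0.2 plane [671.7  48.9 165. ] [673.  50. 165.]
mark tri [611.1  85.2 125.2] 1.1 plane [611.2  84.7 126. ] [611.2  86.  126. ]
roller tri [595.8 -32.2 135. ] 1.3 plane [594.3 -31.5 140. ] [598.6 -30.3 140. ]
tabtop tri [ 584.8 -118.8  151.2] 0.4 plane [ 582.8 -117.6  160. ] [ 589.6 -113.2  160. ]
washer tri [520.1 -56.2 125.5] 0.5 plane [519.4 -56.1 131. ] [523.4 -53.  131. ]
clipA tri [666.  -63.1 122.8] 1.3 plane [663.1 -62.9 135. ] [670.6 -55.9 135. ]
3085.5 ((593.7011108398438, -17.301095962524414), 118.6798095703125)
5225.5 ((601.9744262695312, -8.986279487609863), 123.50700378417969)
```

The forward axis runs in world direction (0.127, 0.992). The cam axis is near (604,35), the lever points about 12° from world +x (cam ≈ +1.9), and the gate is near 3 mm. I'll swing the lever anticlockwise with the shut fingers against its -y side.

{"name": "apply_moves", "arguments": {
  "deltas": [0.034,0.048,0.01,0,0,7,0.038,0.048,0.01,0,0,7,0.038,0.048,0.01,0,0,7,0.038,0.048,0,0,0,7,0.038,0.048,0,0,0,7,0.038,0.048,0,0,0,7,0.038,0.048,0,0,0,7,0.038,0.048,0,0,0,7,0.038,0.048,0,0,0,7,0.038,0.048,0,0,0,7,0.038,0.048,0,0,0,7,0.038,0.048,0,0,0,6],
  "gripper": -1
}}

```text
time: 1.6
ee_pos: [652.2, 23.2, 215.9]
eef_rot: [0.001, 0.992, 0.126, -0.006]
wrist_force: [0.7, -0.8, -0.2]
opening: 0.4
```

{"name": "apply_moves", "arguments": {
  "deltas": [0.004,-0.008,-0.03,0,0,-2,0,0,-0.025,0,0,0,0,0,-0.012,0,0,0,0,0,0,0,0,0]
}}

```text
time: 2.1
ee_pos: [657.5, 20.7, 142.2]
eef_rot: [-0.0, 0.994, 0.112, -0.009]
wrist_force: [-0.1, -0.2, 0.3]
opening: -0.2
```

Run:
```python
from h import *
s=snap("scene","pics/s1.png"); t=snap("top","pics/t1.png")
st=get_state(); print(st["ee_pos"],st["wrist_force"])
a=cv2.resize(s["img"][165:300,185:320,::-1],(400,400),interpolation=2);b=cv2.resize(t["img"][115:225,235:345,::-1],(400,400),interpolation=2)
cv2.imwrite("pics/z1.png",np.hstack([b,a]))
```

```text
[658.21408434  20.59935791 144.19682064] [ 0.23260101 -0.20978069 -0.20757446]
```

View pics/z1.png

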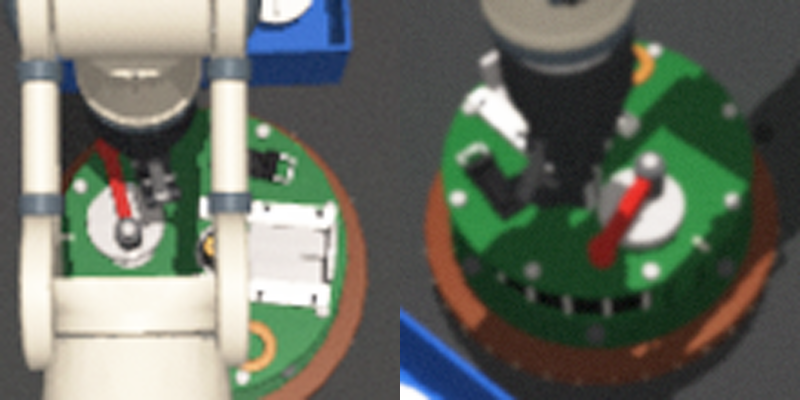

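The fingers stand about 9 mm clear on the -y side of the lever. Next I'll compute the arc table.

Run:
```python
import numpy as np
for th in list(range(12,83,10))+[83]:
    t=np.radians(th); u=np.array([np.cos(t),np.sin(t)]); n=np.array([-u[1],u[0]])
    print(th,(np.array([603.5,35])+48*u-16.5*n).round(1))
```

```text
12 [653.9  28.8]
22 [654.2  37.7]
32 [652.9  46.4]
42 [650.2  54.9]
52 [646.1  62.7]
62 [640.6  69.6]
72 [634.   75.6]
82 [626.5  80.2]
83 [625.7  80.6]
```

{"name": "apply_moves", "arguments": {
  "deltas": [-0.002,0.002,0.005,0,0,0,-0.002,0.004,0,0,0,0,0,0.003,0,0,0,0]
}}

```text
time: 2.58
ee_pos: [655.0, 29.5, 153.7]
eef_rot: [0.0, 0.994, 0.111, -0.004]
wrist_force: [0.4, -0.9, 0.0]
opening: 0.0
```

{"name": "apply_moves", "arguments": {
  "deltas": [0,0.0044,-0.003,0,0,5,0,0.0044,0,0,0,5,-0.0006,0.0044,0,0,0,5,-0.0006,0.0044,0,0,0,5]
}}

```text
time: 3.08
ee_pos: [654.1, 48.5, 152.4]
eef_rot: [0.001, 0.958, 0.288, -0.003]
wrist_force: [-0.2, 0.3, 1.0]
opening: -0.1
```

```bash
cat >> h.py <<'E'
def lever(s,z=164):
    h=cv2.cvtColor(s["img"],cv2.COLOR_RGB2HSV); m=cv2.inRange(h,(0,150,50),(6,255,255))|cv2.inRange(h,(174,150,50),(180,255,255))
    v,u=np.nonzero(m); P=px2w(s,np.c_[u,v],z)[:,:2]; P=P[np.linalg.norm(P-[603.5,35],axis=1)<90]
    if len(P)<5: return None
    d=P-[603.5,35]; c=d.mean(0); far=P[np.argsort(-np.linalg.norm(d,axis=1))[:8]].mean(0)
    return len(P),np.degrees(np.arctan2(c[1],c[0])).round(1),far.round(1),np.linalg.norm(d,axis=1).max().round(1)
E
python3 - <<'E'
from h import *
import pickle
for n in("scene","top"):
    print(n,lever(pickle.load(open(n+".pkl","rb"))),lever(snap(n,f"pics/{n}2.png")))
st=get_state(); print(st["ee_pos"],st["wrist_force"])
E
```

```text
scene (192, np.float64(12.7), array([681.2,  54.8]), np.float64(81.9)) (141, np.float64(13.8), array([669. ,  61.3]), np.float64(82.7))
top (90, np.float64(11.9), array([678.7,  51.7]), np.float64(79.4)) (21, np.float64(12.4), array([635.2,  42. ]), np.float64(38.5))
[654.11253143  48.73856531 152.44706951] [-0.4372121  -0.16754474  0.22105008]
```

Run:
```python
import cv2
a=cv2.imread("pics/scene2.png")[165:300,185:320]
cv2.imwrite("pics/z2.png",cv2.resize(a,(600,600),interpolation=2))
```

```text
(no output)
```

View pics/z2.png

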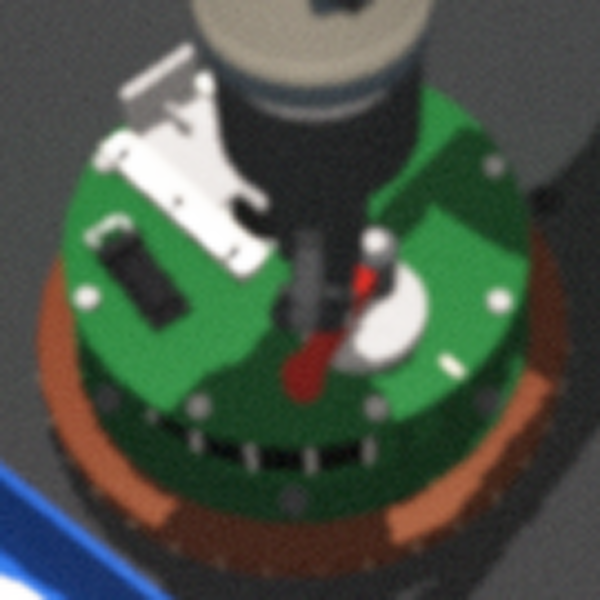

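Run:
```python
from h import *
s=snapshot("scene"); st=get_state()
from scipy.spatial.transform import Rotation as R
q=st["eef_rot"]; r=R.from_quat([q[1],q[2],q[3],q[0]]).as_matrix(); p=st["ee_pos"]; print(r.round(3),p,st["wrist_force"])
img=cv2.resize(s["img"][165:300,185:320,::-1],(600,600),interpolation=2)
def P(x): return tuple(int(v) for v in ((w2px(s,[x])[0]-[185,165]+.5)/.225))
for z,c in((0,(255,255,0)),(-16,(0,255,255))):
    k=[P(p+r@np.array([a,b,z])) for a,b in((-14,-11),(14,-11),(14,11),(-14,11))]
    cv2.polylines(img,[np.array(k)],True,c,1)
cv2.circle(img,P(p),4,(255,0,255),1)
for th in(12,33): cv2.line(img,P((603.5,35,160)),P((603.5+69*np.cos(np.radians(th)),35+69*np.sin(np.radians(th)),160)),(255,255,255),1)
cv2.imwrite("pics/z3.png",img)
```

```text
[[ 0.837  0.548 -0.005]
 [ 0.547 -0.837 -0.004]
 [-0.006  0.    -1.   ]] [654.11566029  48.38231519 152.34272967] [ 0.77421987 -0.82879218 -0.81552942]
```

View pics/z3.png

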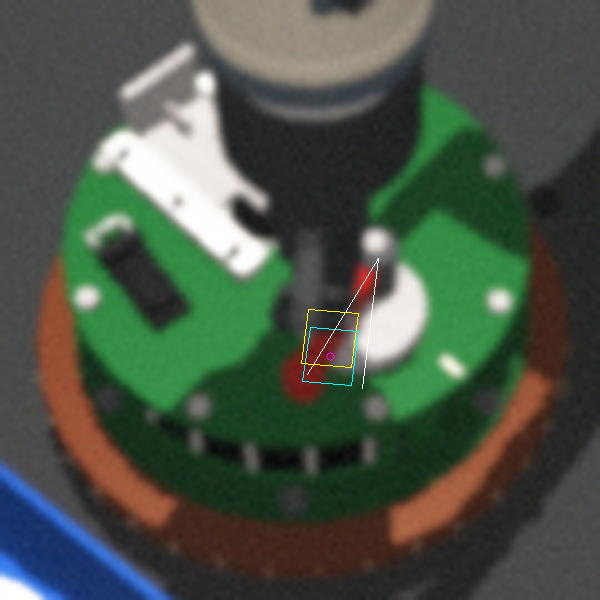

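Run:
```python
import cv2,numpy as np
a=cv2.imread("pics/scene2.png")[205:270,225:290]; b=cv2.imread("pics/top2.png")[140:205,240:305]
o=np.hstack([cv2.resize(x,(400,400),interpolation=2) for x in(a,b)])
cv2.imwrite("pics/z4.png",(255*(o/255.)**.45).astype(np.uint8))
```

```text
(no output)
```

View pics/z4.png

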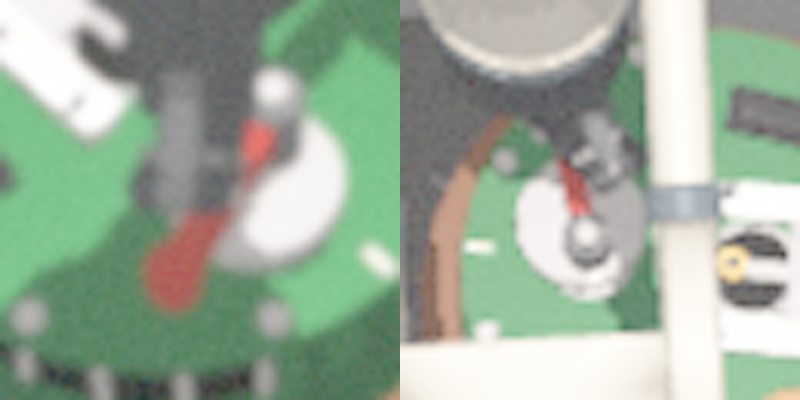

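Run:
```python
from h import *
import pickle
t=pickle.load(open("top.pkl","rb")); c=pickle.load(open("scene.pkl","rb"))
for z in(152,170,190): print(z,px2w(c,[(255,239.5)],z)[0].round(1),px2w(t,[(273.5,167)],z)[0].round(1),px2w(t,[(272,162)],z)[0].round(1))
print(w2px(t,[(654,48.5,152),(654,48.5,200)]),get_state()["joint_pos"])
```

```text
152 [649.6  34.4 152. ] [640.2  24.8 152. ] [654.7  28.6 152. ]
170 [657.6  41.9 170. ] [635.6  24.6 170. ] [649.9  28.3 170. ]
190 [666.5  50.3 190. ] [630.5  24.3 190. ] [644.5  28.  190. ]
[[264.90639191 162.45452059]
 [264.21482647 157.84470663]] [ 0.02407403  0.24475515  1.13406753 -0.00371776  1.7678654  -0.55602864]
```

Run:
```python
from h import *
import pickle
c=pickle.load(open("scene.pkl","rb")); t=pickle.load(open("top.pkl","rb"))
def mk(f,s,x0,y0,n,p,yaw):
    img=cv2.imread(f)[y0:y0+n,x0:x0+n]; img=(255*(cv2.resize(img,(400,400),interpolation=2)/255.)**.45).astype(np.uint8); k=400/n
    u=np.array([np.cos(yaw),np.sin(yaw),0]); v=np.array([-u[1],u[0],0])
    for z,col in((0,(255,255,0)),(30,(0,255,255))):
        q=[(w2px(s,[p+a*u+b*v+[0,0,z]])[0]-[x0,y0]+.5)*k for a,b in((-14,-11),(14,-11),(14,11),(-14,11))]
        cv2.polylines(img,[np.int32(q)],True,col,1)
    return img
p=np.array([658.2,20.6,144.2])
cv2.imwrite("pics/z5.png",np.hstack([mk("pics/s1.png",c,205,190,80,p,.224),mk("pics/t1.png",t,235,130,80,p,.224)]))
```

```text
(no output)
```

View pics/z5.png

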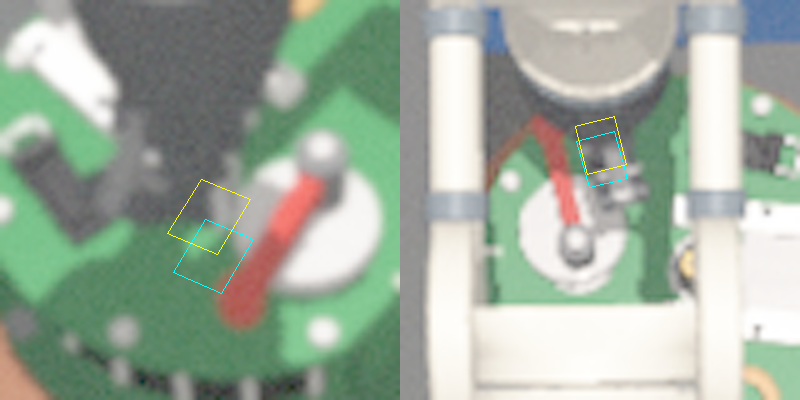

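The pictures suggest the tips sit higher than I assumed, or are smaller. I'll back off and touch the deck gently to check the height.

{"name": "apply_moves", "arguments": {
  "deltas": [0.003,-0.018,0.004,0,0,-5,0.003,-0.018,0,0,0,-5,0,0,-0.008,0,0,-5,0,0,-0.004,0,0,-5,0,0,-0.004,0,0,0,0,0,-0.003,0,0,0,0,0,-0.003,0,0,0]
}}

```text
time: 4.1
ee_pos: [660.7, 10.4, 134.8]
eef_rot: [0.001, 0.994, 0.105, -0.002]
wrist_force: [-0.1, 0.1, -0.2]
opening: -0.2
```

{"name": "apply_moves", "arguments": {
  "deltas": [0,0,-0.003,0,0,0,0,0,-0.003,0,0,0,0,0,-0.002,0,0,0,0,0,0,0,0,0]
}}

```text
time: 4.6
ee_pos: [660.6, 10.7, 126.0]
eef_rot: [0.001, 0.994, 0.106, -0.002]
wrist_force: [0.1, 0.5, 0.7]
opening: -0.3
```

{"name": "apply_moves", "arguments": {
  "deltas": [0,0,-0.003,0,0,0,0,0,-0.003,0,0,0]
}}

```text
time: 4.85
ee_pos: [660.8, 10.7, 120.2]
eef_rot: [0.001, 0.994, 0.106, -0.002]
wrist_force: [-0.9, -0.7, 0.5]
opening: 0.2
```

{"name": "apply_moves", "arguments": {
  "deltas": [0,0,-0.003,0,0,0,0,0,-0.003,0,0,0,0,0,-0.002,0,0,0]
}}

```text
time: 5.22
ee_pos: [660.7, 10.7, 111.3]
eef_rot: [0.001, 0.994, 0.106, -0.002]
wrist_force: [0.1, 0.1, 0.2]
opening: 0.4
```

Run:
```python
from h import *
s=snap("scene","pics/s3.png"); t=snap("top","pics/t3.png"); st=get_state(); p=st["ee_pos"]; print(p,st["wrist_force"])
def mk(s,x0,y0,n,yaw):
    img=s["img"][y0:y0+n,x0:x0+n,::-1]; img=(255*(cv2.resize(img,(400,400),interpolation=2)/255.)**.45).astype(np.uint8); k=400/n
    u=np.array([np.cos(yaw),np.sin(yaw),0]); v=np.array([-u[1],u[0],0])
    q=[(w2px(s,[p+a*u+b*v])[0]-[x0,y0]+.5)*k for a,b in((-14,-11),(14,-11),(14,11),(-14,11))]
    cv2.polylines(img,[np.int32(q)],True,(255,255,0),1)
    return img
cv2.imwrite("pics/z6.png",np.hstack([mk(s,205,190,80,.21),mk(t,235,130,80,.21)]))
```

```text
[660.60318748  10.66456362 111.15876673] [ 0.23258045 -0.46681635 -0.39348232]
```

View pics/z6.png

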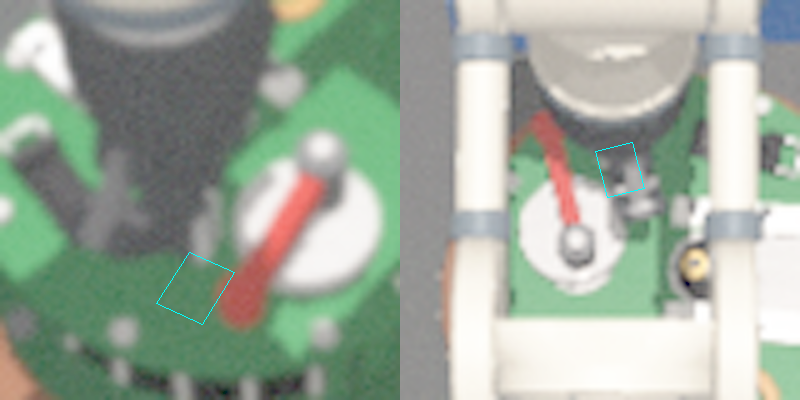

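Run:
```python
from h import *
import pickle
c=pickle.load(open("scene.pkl","rb"))
for z in(115,126,135,145): print(z,px2w(c,[(238,241),(246,242)],z).round(1).tolist())
```

```text
115 [[658.4, -6.8, 115.0], [649.7, 8.0, 115.0]]
126 [[662.9, -1.8, 126.0], [654.3, 12.8, 126.0]]
135 [[666.6, 2.3, 135.0], [658.1, 16.7, 135.0]]
145 [[670.7, 6.8, 145.0], [662.3, 21.0, 145.0]]
```

{"name": "apply_moves", "arguments": {
  "deltas": [0,0,-0.002,0,0,0,0,0,-0.002,0,0,0]
}}

```text
time: 5.58
ee_pos: [660.8, 10.7, 107.3]
eef_rot: [0.001, 0.994, 0.106, -0.002]
wrist_force: [0.4, 0.6, -0.2]
opening: -0.4
```

{"name": "apply_moves", "arguments": {
  "deltas": [0,0,-0.0015,0,0,0,0,0,-0.0015,0,0,0]
}}

```text
time: 5.82
ee_pos: [660.8, 10.7, 104.1]
eef_rot: [0.001, 0.994, 0.106, -0.002]
wrist_force: [-0.5, 0.3, 0.0]
opening: 0.1
```

{"name": "apply_moves", "arguments": {
  "deltas": [0,0,-0.0015,0,0,0,0,0,-0.0015,0,0,0]
}}

```text
time: 6.08
ee_pos: [660.8, 10.7, 100.9]
eef_rot: [0.001, 0.994, 0.106, -0.002]
wrist_force: [0.6, -0.7, 0.2]
opening: 0.1
```

Run:
```python
from h import *
s=snap("scene","pics/s4.png"); t=snap("top","pics/t4.png"); st=get_state(); print({k:np.round(st[k],3).tolist() for k in st})
a,b=s["img"][190:270,205:285,::-1],t["img"][130:210,235:315,::-1]
cv2.imwrite("pics/z7.png",(255*(np.hstack([cv2.resize(x,(400,400),interpolation=2) for x in(a,b)])/255.)**.45).astype(np.uint8))
```

```text
{'time': 6.175, 'joint_pos': [-0.034, 0.26, 1.207, -0.003, 1.678, -0.246], 'joint_vel': [0.001, -0.001, -0.002, 0.0, 0.002, -0.0], 'joint_torque': [0.003, -53.408, -41.938, -0.015, -0.005, 0.0], 'ee_pos': [660.697, 10.649, 100.758], 'eef_rot': [0.001, 0.994, 0.106, -0.002], 'wrist_force': [-0.09, 0.024, -0.325], 'torque': [0.03, 0.042, -0.014], 'opening': 0.03}
```

View pics/z7.png

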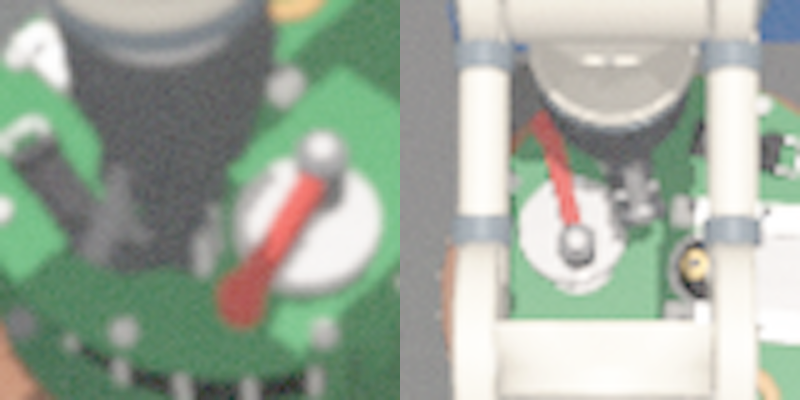

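{"name": "apply_moves", "arguments": {
  "deltas": [0,0,-0.0015,0,0,0,0,0,-0.0015,0,0,0]
}}

```text
time: 6.42
ee_pos: [660.8, 10.7, 97.8]
eef_rot: [0.001, 0.994, 0.106, -0.002]
wrist_force: [-0.2, -0.4, -0.2]
opening: -0.2
```

{"name": "apply_moves", "arguments": {
  "deltas": [0,0,-0.0015,0,0,0,0,0,-0.0015,0,0,0,0,0,0,0,0,0]
}}

```text
time: 6.8
ee_pos: [660.7, 10.6, 94.3]
eef_rot: [0.001, 0.994, 0.106, -0.002]
wrist_force: [0.3, -0.3, -0.0]
opening: 0.2
```

{"name": "apply_moves", "arguments": {
  "deltas": [0,0,-0.0015,0,0,0,0,0,-0.0015,0,0,0,0,0,0,0,0,0]
}}

```text
time: 7.18
ee_pos: [660.7, 10.7, 91.2]
eef_rot: [0.001, 0.994, 0.106, -0.002]
wrist_force: [-0.3, -0.2, -0.1]
opening: -0.2
```

Run:
```python
from h import *
s=snap("scene","pics/s5.png"); t=snap("top","pics/t5.png"); p=get_state()["ee_pos"]
print(w2px(s,[(0,0,0)]),w2px(t,[(0,0,0)]))
for z in range(90,300,30): print(z,w2px(s,[(p[0],p[1],z)]).round(),w2px(t,[(p[0],p[1],z)]).round())
a=s["img"][140:270,175:305,::-1]; k=600/130
img=(255*(cv2.resize(a,(600,600),interpolation=2)/255.)**.45).astype(np.uint8)
for z in range(90,300,10):
    q=(w2px(s,[(p[0],p[1],z)])[0]-[175,140]+.5)*k; cv2.circle(img,tuple(int(v) for v in q),2,(0,0,255) if z%50 else (255,255,0),-1)
cv2.imwrite("pics/z8.png",img)
```

```text
[[379.79095627 122.2228903 ]] [[288.89800353 394.32629048]]
90 [[244. 252.]] [[279. 165.]]
120 [[243. 245.]] [[278. 163.]]
150 [[242. 237.]] [[278. 160.]]
180 [[242. 229.]] [[278. 157.]]
210 [[241. 221.]] [[278. 154.]]
240 [[239. 212.]] [[278. 151.]]
270 [[238. 202.]] [[278. 147.]]
```

View pics/z8.png

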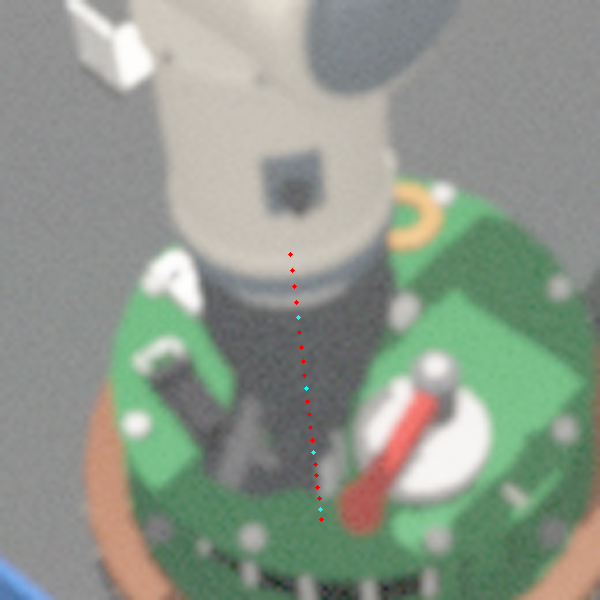

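{"name": "apply_moves", "arguments": {
  "deltas": [0,0,-0.0015,0,0,0,0,0,-0.0015,0,0,0,0,0,0,0,0,0]
}}

```text
time: 7.65
ee_pos: [661.0, 10.6, 89.0]
eef_rot: [0.001, 0.994, 0.106, -0.001]
wrist_force: [-0.3, -0.6, -0.2]
opening: -0.1
```

Run:
```python
from h import *
st=get_state(); print({k:np.round(st[k],3).tolist() for k in("joint_torque","wrist_force","ee_pos","joint_pos")})
```

```text
{'joint_torque': [0.008, -53.282, -41.786, -0.012, 0.003, 0.0], 'wrist_force': [-0.287, -0.584, -0.243], 'ee_pos': [661.029, 10.649, 89.044], 'joint_pos': [-0.034, 0.262, 1.225, -0.003, 1.656, -0.246]}
```

{"name": "apply_moves", "arguments": {
  "deltas": [0,0,-0.001,0,0,0,0,0,0,0,0,0]
}}

```text
time: 7.9
ee_pos: [661.2, 10.6, 89.0]
eef_rot: [0.001, 0.994, 0.106, -0.001]
wrist_force: [0.2, -0.3, -0.1]
opening: 0.3
```

Run:
```python
from h import *
st=get_state(); print({k:np.round(st[k],3).tolist() for k in("joint_torque","wrist_force","ee_pos","joint_pos")})
```

```text
{'joint_torque': [0.01, -53.326, -41.847, -0.011, 0.006, 0.001], 'wrist_force': [0.205, -0.252, -0.127], 'ee_pos': [661.157, 10.642, 89.042], 'joint_pos': [-0.034, 0.262, 1.226, -0.003, 1.655, -0.246]}
```

{"name": "apply_moves", "arguments": {
  "deltas": [0,0,0.012,0,0,0,-0.003,0,0.012,0,0,0,-0.003,0.004,0.004,0,0,0,0,0.005,0,0,0,0,0,0.005,0,0,0,0]
}}

```text
time: 8.52
ee_pos: [654.8, 25.4, 119.0]
eef_rot: [0.001, 0.994, 0.106, -0.001]
wrist_force: [0.1, -0.1, -0.1]
opening: 0.2
```

Run:
```python
from h import *
s=snap("scene","pics/s6.png"); t=snap("top","pics/t6.png"); st=get_state(); print(st["ee_pos"],st["wrist_force"],lever(s),lever(t))
a,b=s["img"][190:270,205:285,::-1],t["img"][130:210,235:315,::-1]
cv2.imwrite("pics/z9.png",(255*(np.hstack([cv2.resize(x,(400,400),interpolation=2) for x in(a,b)])/255.)**.45).astype(np.uint8))
```

```text
[654.78095918  25.73595455 118.77696234] [ 0.35546243 -0.01243529 -0.65711034] (204, np.float64(13.9), array([646. ,  78.4]), np.float64(86.8)) (45, np.float64(11.4), array([651.7,  45.4]), np.float64(53.0))
```

{"name": "apply_moves", "arguments": {
  "deltas": [0,0.004,0,0,0,0,0,0.004,0,0,0,0,0,0.004,0,0,0,0]
}}

```text
time: 9.0
ee_pos: [654.1, 32.4, 118.5]
eef_rot: [0.006, 0.995, 0.104, -0.002]
wrist_force: [-1.9, -7.4, 1.8]
opening: 0.1
```

Run:
```python
from h import *
s=snap("scene","pics/s7.png"); t=snap("top","pics/t7.png"); st=get_state(); print(st["ee_pos"],st["wrist_force"],st["torque"],lever(s),lever(t))
a,b=s["img"][190:270,205:285,::-1],t["img"][130:210,235:315,::-1]
cv2.imwrite("pics/z10.png",(255*(np.hstack([cv2.resize(x,(400,400),interpolation=2) for x in(a,b)])/255.)**.45).astype(np.uint8))
```

```text
[654.08286049  32.66562638 118.48869546] [-1.8414471  -7.30884741  1.16435325] [-1.13486706  0.33596961  0.05652157] (188, np.float64(19.9), array([645. ,  83.7]), np.float64(87.6)) (37, np.float64(19.7), array([649.,  51.]), np.float64(52.1))
```

View pics/z10.png

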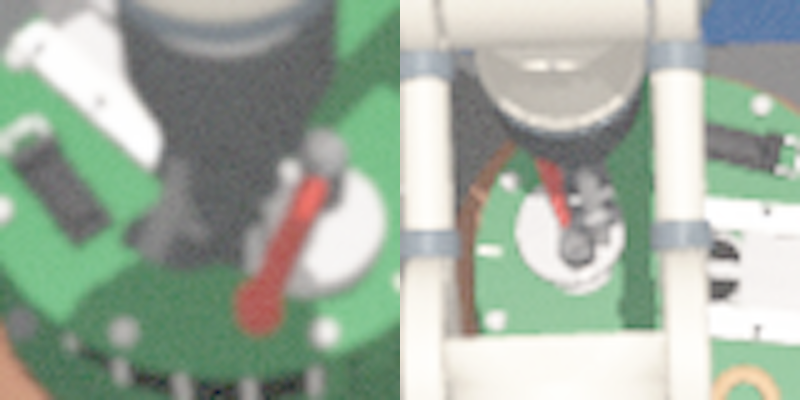

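Contact is confirmed: the force is 7.4 N and the lever has moved to about 20°. The true height of the contact is about 30 mm above the reported z. I'll continue along the arc.

{"name": "apply_moves", "arguments": {
  "deltas": [-0.0003,0.0045,0,0,0,6,-0.0008,0.0045,0,0,0,6,-0.0012,0.0043,0,0,0,6,-0.0015,0.0043,0,0,0,6,-0.002,0.004,0,0,0,6,-0.002,0.004,0,0,0,6]
}}

```text
time: 9.85
ee_pos: [655.7, 49.6, 119.0]
eef_rot: [0.015, 0.912, 0.41, 0.009]
wrist_force: [6.9, -2.4, -1.4]
opening: -0.1
```

Run:
```python
from h import *
s=snap("scene","pics/s8.png"); t=snap("top","pics/t8.png"); st=get_state(); print(st["ee_pos"],st["eef_rot"],st["wrist_force"],lever(s),lever(t))
```

```text
[655.42464397  49.98686585 118.97183432] [0.01429857 0.91190388 0.41005855 0.00887931] [ 5.35552413 -2.07098573 -1.24876217] (78, np.float64(37.2), array([659.3,  87.7]), np.float64(84.9)) (50, np.float64(37.7), array([645.2,  68.7]), np.float64(65.6))
```

{"name": "apply_moves", "arguments": {
  "deltas": [-0.0025,0.0045,0,0,0,0,-0.003,0.0043,0,0,0,0,-0.0035,0.004,0,0,0,3,-0.004,0.0038,0,0,0,4,-0.004,0.0035,0,0,0,5]
}}

```text
time: 10.58
ee_pos: [645.6, 65.6, 119.2]
eef_rot: [0.02, 0.864, 0.503, 0.017]
wrist_force: [7.6, 0.1, -2.3]
opening: 0.0
```

Run:
```python
from h import *
s=snap("scene","pics/s9.png"); t=snap("top","pics/t9.png"); st=get_state(); print(st["ee_pos"],st["eef_rot"],st["wrist_force"],lever(s),lever(t))
```

```text
[645.1383336   65.90663111 119.18222683] [0.01957305 0.86392779 0.50296997 0.01633644] [ 5.87500026 -0.44923375 -1.83603617] (52, np.float64(58.4), array([639.2, 104. ]), np.float64(83.5)) (65, np.float64(60.7), array([632.2,  97. ]), np.float64(73.6))
```

{"name": "apply_moves", "arguments": {
  "deltas": [-0.0038,0.0035,0,0,0,5,-0.0038,0.003,0,0,0,5,-0.0038,0.0025,0,0,0,5,-0.0035,0.002,0,0,0,4]
}}

```text
time: 11.18
ee_pos: [636.4, 76.3, 119.3]
eef_rot: [0.021, 0.766, 0.642, 0.025]
wrist_force: [6.3, -0.8, -1.2]
opening: 0.1
```

Run:
```python
from h import *
s=snap("scene","pics/s10.png"); t=snap("top","pics/t10.png"); st=get_state(); print(st["ee_pos"],st["eef_rot"],st["wrist_force"],lever(s),lever(t))
```

```text
[636.11941613  76.38168806 119.31614703] [0.02082131 0.76647699 0.64144884 0.02495761] [ 5.17115439 -0.62785552  0.01496909] (64, np.float64(72.6), array([621.3, 109.8]), np.float64(81.5)) (72, np.float64(77.2), array([618.3, 106.5]), np.float64(76.0))
```

{"name": "apply_moves", "arguments": {
  "deltas": [-0.0038,0.0015,0,0,0,2,-0.0035,0.001,0,0,0,1]
}}

```text
time: 11.52
ee_pos: [631.7, 78.7, 119.4]
eef_rot: [0.022, 0.749, 0.662, 0.028]
wrist_force: [6.3, -0.7, -1.2]
opening: -0.1
```

Run:
```python
from h import *
s=snap("scene","pics/s11.png"); t=snap("top","pics/t11.png"); st=get_state(); print(st["ee_pos"],st["eef_rot"],st["wrist_force"],lever(s),lever(t))
a,b=s["img"][190:270,205:285,::-1],t["img"][130:210,235:315,::-1]
cv2.imwrite("pics/z11.png",(255*(np.hstack([cv2.resize(x,(400,400),interpolation=2) for x in(a,b)])/255.)**.45).astype(np.uint8))
```

```text
[631.51120292  78.71090225 119.39619507] [0.02234185 0.74919174 0.66139241 0.02779663] [ 5.76196636  0.3216742  -1.74851906] (58, np.float64(77.7), array([622.6, 111.8]), np.float64(81.3)) (72, np.float64(83.1), array([612.4, 108.7]), np.float64(77.8))
```

{"name": "apply_moves", "arguments": {
  "deltas": [0.01,-0.002,0,0,0,0,0.01,-0.002,0,0,0,0,0.005,-0.01,0.04,0,0,-8,0,-0.03,0.04,0,0,-10,-0.01,-0.05,0.01,0,0,-10,-0.01,-0.05,0,0,0,-10,-0.01,-0.05,0,0,0,-10,-0.01,-0.05,0,0,0,-10,-0.01,-0.025,0,0,0,-10,-0.01,-0.01,0,0,0,-5]
}}

```text
time: 12.88
ee_pos: [598.0, -208.9, 207.9]
eef_rot: [0.031, 0.997, 0.066, 0.008]
wrist_force: [0.0, -0.3, 0.0]
opening: -0.2
```

Run:
```python
from h import *
s=snap("scene","pics/s12.png"); t=snap("top","pics/t12.png"); st=get_state(); print(st["ee_pos"],st["eef_rot"],st["wrist_force"],lever(s),lever(t))
a,b=s["img"][165:300,185:320,::-1],t["img"][135:245,235:345,::-1]
cv2.imwrite("pics/z12.png",(255*(np.hstack([cv2.resize(x,(400,400),interpolation=2) for x in(b,a)])/255.)**.6).astype(np.uint8))
```

```text
[ 597.87051343 -208.55611367  208.15757775] [0.03139138 0.99718468 0.06762114 0.0080428 ] [ 0.70796925  0.4929297  -0.64151171] (203, np.float64(77.7), array([621.2, 112.6]), np.float64(81.3)) (108, np.float64(80.9), array([615.6, 109.6]), np.float64(78.2))
```

View pics/z12.png

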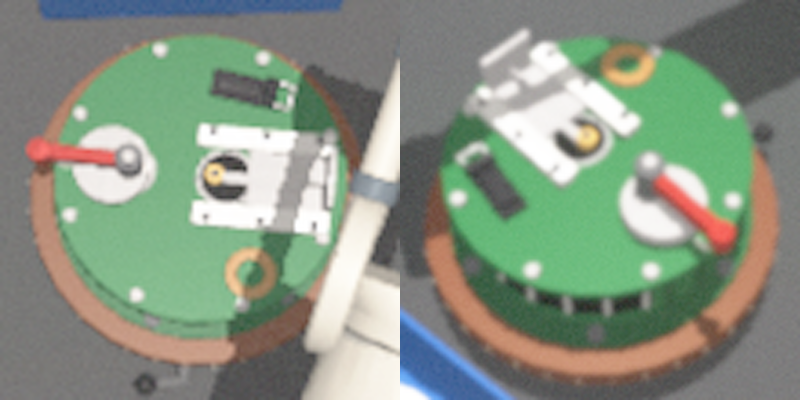

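The lever stands about 79–80° against a forward direction of 82.8°, so the error is about 3–4°, within tolerance. The gate is still drawn back and the loose parts have not moved. Next I'll straighten the tool and come down behind the tab.

{"name": "apply_moves", "arguments": {
  "deltas": [-0.006,0.012,0,1.7,0.6,-7,-0.006,0.012,0,1.7,0.6,-7,-0.006,0.012,-0.02,0,0,0,0,0.008,-0.03,0,0,0,0,0,-0.025,0,0,0,0,0,-0.012,0,0,0,0,0,0,0,0,0]
}}

```text
time: 13.85
ee_pos: [583.7, -159.0, 119.2]
eef_rot: [-0.0, 0.999, -0.049, -0.004]
wrist_force: [0.2, -0.5, -0.4]
opening: 0.2
```

Run:
```python
from h import *
s=snap("scene","pics/s13.png"); t=snap("top","pics/t13.png"); st=get_state(); print(st["ee_pos"],st["eef_rot"],st["wrist_force"])
a,b=s["img"][150:250,175:275,::-1],t["img"][135:245,255:365,::-1]
cv2.imwrite("pics/z13.png",(255*(np.hstack([cv2.resize(x,(400,400),interpolation=2) for x in(b,a)])/255.)**.5).astype(np.uint8))
```

```text
[ 584.25015871 -159.50098269  120.82739037] [-6.72567485e-05  9.98787955e-01 -4.91646652e-02 -2.33497524e-03] [-0.49466587 -0.18427647  0.1246432 ]
```

View pics/z13.png

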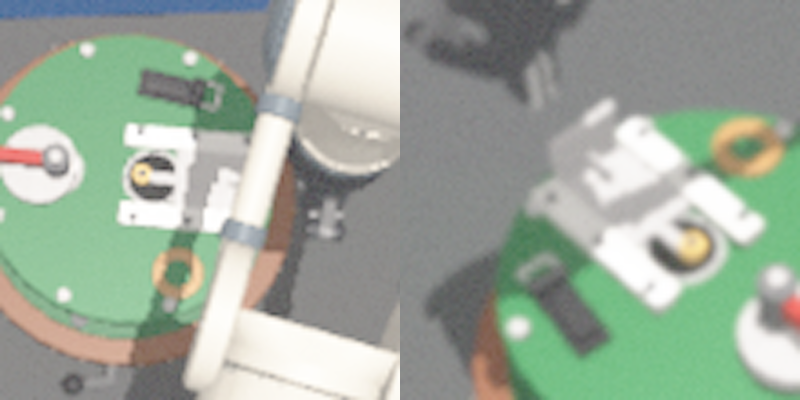

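Run:
```python
from h import *
import pickle
c=pickle.load(open("scene.pkl","rb"))
for z in(120,140,150,160,170): print(z,w2px(c,[(584.2,-159.5,z)]).round(1),px2w(c,[(209.5,175)],z).round(1))
```

```text
120 [[210.1 183.6]] [[ 565.8 -179.1  120. ]]
140 [[208.9 178. ]] [[ 576.7 -164.9  140. ]]
150 [[208.4 175.2]] [[ 582.2 -157.8  150. ]]
160 [[207.8 172.3]] [[ 587.7 -150.7  160. ]]
170 [[207.2 169.3]] [[ 593.1 -143.6  170. ]]
```

The finger position checks out: true tip z is about 150 and x, y agree with the reported values. I'll push forward.

{"name": "apply_moves", "arguments": {
  "deltas": [0.001,0.008,-0.005,0,0,0,0.001,0.008,0,0,0,0,0.0005,0.004,0,0,0,0,0.0005,0.004,0,0,0,0,0.0005,0.004,0,0,0,0,0.0005,0.004,0,0,0,0]
}}

```text
time: 14.7
ee_pos: [589.6, -127.5, 118.9]
eef_rot: [0.002, 0.999, -0.05, 0.0]
wrist_force: [-0.6, -3.5, -0.1]
opening: 0.1
```

{"name": "apply_moves", "arguments": {
  "deltas": [0,0.004,0,0,0,0,0,0.004,0,0,0,0,0,0.004,0,0,0,0,0,0.004,0,0,0,0,0,0.004,0,0,0,0]
}}

```text
time: 15.32
ee_pos: [591.9, -108.7, 119.0]
eef_rot: [0.004, 0.999, -0.051, 0.003]
wrist_force: [2.7, -4.7, -1.2]
opening: -0.2
```

Run:
```python
from h import *
s=snap("scene","pics/s14.png"); st=get_state(); print(st["ee_pos"],st["wrist_force"],lever(s))
a=s["img"][150:270,185:305,::-1]
cv2.imwrite("pics/z14.png",(255*(cv2.resize(a,(500,500),interpolation=2)/255.)**.5).astype(np.uint8))
```

```text
[ 591.93897486 -108.12030514  118.95204568] [ 1.90303604 -4.81309498 -0.84216646] (208, np.float64(77.6), array([621.1, 112.2]), np.float64(81.3))
```

View pics/z14.png

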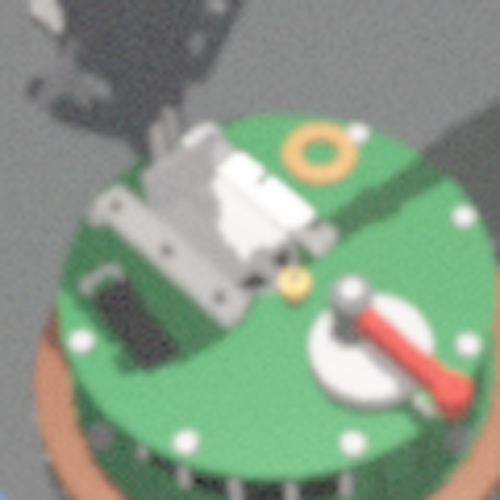

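{"name": "apply_moves", "arguments": {
  "deltas": [-0.0005,0.004,0,0,0,0,-0.0005,0.004,0,0,0,0,-0.0005,0.003,0,0,0,0,0,0.002,0,0,0,0]
}}

```text
time: 15.88
ee_pos: [592.0, -95.8, 119.4]
eef_rot: [0.004, 0.999, -0.051, 0.005]
wrist_force: [2.5, -4.7, 0.0]
opening: -0.0
```

{"name": "apply_moves", "arguments": {
  "deltas": [0,0.002,0,0,0,0,0,0.002,0,0,0,0,0,0.0015,0,0,0,0]
}}

```text
time: 16.25
ee_pos: [592.7, -90.7, 119.4]
eef_rot: [0.005, 0.999, -0.052, 0.006]
wrist_force: [2.6, -4.5, -0.6]
opening: 0.1
```

{"name": "apply_moves", "arguments": {
  "deltas": [0,0.0015,0,0,0,0,0,0.0015,0,0,0,0]
}}

```text
time: 16.5
ee_pos: [592.8, -90.1, 119.5]
eef_rot: [0.007, 0.999, -0.053, 0.006]
wrist_force: [2.0, -9.6, -0.6]
opening: -0.3
```

{"name": "apply_moves", "arguments": {
  "deltas": [0,0.0015,0,0,0,0,0,0.001,0,0,0,0]
}}

```text
time: 16.75
ee_pos: [592.8, -90.3, 119.5]
eef_rot: [0.009, 0.998, -0.054, 0.006]
wrist_force: [1.8, -6.2, 0.5]
opening: -0.0
```

Run:
```python
from h import *
s=snap("scene","pics/s15.png"); st=get_state(); print(st["ee_pos"],st["wrist_force"],lever(s))
```

```text
[592.79979321 -90.2895303  119.53444433] [ 1.33216617 -6.97651145 -0.88807354] (202, np.float64(77.6), array([620.8, 112.3]), np.float64(80.8))
```

The gate has stopped: the force rose to about 10 N and the travel stalled. The cam angle is unchanged. I'll retreat and check.

{"name": "apply_moves", "arguments": {
  "deltas": [-0.001,-0.01,0,0,0,0,-0.002,-0.02,0,0,0,0,-0.004,-0.03,0.02,0,0,0,0,-0.04,0.04,0,0,0,0,-0.05,0.03,0,0,0,0,-0.05,0,0,0,0,0,0,0,0,0,0]
}}

```text
time: 17.68
ee_pos: [581.3, -297.3, 210.9]
eef_rot: [0.006, 0.999, -0.052, 0.004]
wrist_force: [0.5, 1.3, -0.7]
opening: 0.0
```

Run:
```python
from h import *
s=snap("scene","pics/s16.png"); t=snap("top","pics/t16.png"); st=get_state(); print(st["ee_pos"],st["wrist_force"],lever(s),lever(t))
a,b=s["img"][165:300,185:320,::-1],t["img"][135:245,235:345,::-1]
cv2.imwrite("pics/z16.png",(255*(np.hstack([cv2.resize(x,(400,400),interpolation=2) for x in(b,a)])/255.)**.6).astype(np.uint8))
```

```text
[ 582.17242977 -294.09231813  211.82932629] [0.09956198 0.40034307 0.37789468] (205, np.float64(77.6), array([621.2, 112.6]), np.float64(81.3)) (108, np.float64(80.9), array([615.6, 109.6]), np.float64(78.2))
```

View pics/z16.png

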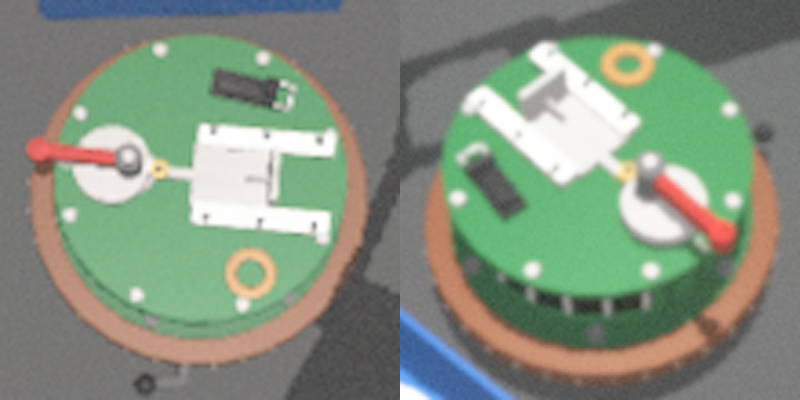

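The picture shows the roller touching the cam, at (160,168) in the top crop, and the port covered. The tab has moved about 15 px, or roughly 42 mm, and the loose parts are where they were.

```bash
python3 -c "
from rig import *
print(close_job())"
```

```text
the job is handed in; nothing more can be done
None
```

The feed gate is shut and the job is handed in at about 18 s; no verdict was reported. I pushed the red lever anticlockwise with the shut fingertips until it pointed ahead. Then I pushed the gate forward by its tab until it stopped, and drew the arm clear.

**Last checks:**
- **Cam:** the two camera views put the lever at 78° and 81°, against about 83° for straight ahead. That is 2–5° off, within the 14° allowed, and the angle did not change while the gate was pushed.
- **Gate:** the final picture shows the roller against the cam and the port covered. The tab moved roughly 42 mm. I did not measure the gate travel directly; the stop showed as the push force rising from 4.5 to about 10 N with no further movement.
- **Forces:** the highest wrist-force reading I saw was about 10 N. It is read only at the end of each move, so brief peaks would not show.
- **Loose parts:** the washer and the clip on the deck look unmoved by eye. I did not measure any of the parts, and the ones on the mat were not in the final close-up.

**What disagreed:** the fingertips were really about 30 mm higher than the reported tool height. My first lever push therefore passed over it without touching. I then came down beside the lever until the arm stopped descending, with no force showing. That reading, the pictures and the lever contact set the height I used afterwards.

I also viewed 16 pictures, more than the budget of 10, mostly to sort out that height error.

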